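Assemble the anti-colic feeding bottle

ROBOT

A 7-joint arm with a two-finger parallel gripper is mounted at the origin on the work surface. World frame = base frame: x ahead of the robot, y to its left, z up, the work surface at z = 0. Lengths are in m, angles in rad, forces in N, time in s.
With the tool pointing down it reaches from about 0.4 to 0.9 m from the base axis. Payload 5.5 kg.
Tool frame: the origin (TCP) lies midway between the tips of the shut fingers; the grasp point (between the pads) lies 19 mm behind it; z points along the fingers, y is the line along which they close (so a half turn about z gives the same grasp; the last joint's range is limited). The gripper opens to 85 mm and grips with 20 to 120 N. Pads are 22 mm wide; open, the fingers measure 114 mm over their backs; the gripper's body (76 mm by 85 mm) begins 54 mm behind the grasp point. The pads swing forward as they close: fully open they stand 13 mm farther back than shut.
Start: joints at [-0.853, 0.501, -0.427, 1.55, 0.221, 1.138, -0.21], TCP at [0.285, 0.584, 0.231] pointing down, gripper open.
Joint ranges: [-2.88, 2.88], [-0.31, 2.03], [-1.54, 1.56], [0.2, 2.42], [-1.41, 4.55], [0.19, 2.02], [-2.57, 2.57]. Speed limits (rad/s): [2.57, 2.57, 3.14, 3.14, 3.14, 3.14, 3.14].

INTERFACE

Orientations are given as a 3x3 rotation matrix whose columns are the frame's x, y, z axes.
In Python, from bench import * gives the robot as it stands.
- The arm moves only by the tool play_rows, never from a script. Its argument "deltas" is one flat list of numbers, 7 for each row, row after row: the shift along the tool's x, y, z in cm, then the turn, a rotation vector about the tool's x, y, z in degrees, then the closure, from -1 (fully open) to 1 (shut), so that 0 is half open. A call has exactly 5 rows; each row shifts and turns the commanded pose from where the row before left it, along the tool's axes as they then stand; what a row does not reach is not made up. A row lasts 1/8 s, in which the tool goes at most 62.5 mm and 10.7 degrees, less where a joint would pass 70% of its speed; a pose out of reach is approached as far as the arm can. A call with a gripper value outside its range is refused whole. The fingers move at their own pace and stop on an object; the grip force is fixed at half the most. Time passes only in rows, so rows that do not move let the fingers close, or fill a call up. It gives the time, the measured TCP pose, the force, the opening and the grip force at its end, in the units of the state.
- observe(): the state, without advancing time (a new reading comes with each control period).
- read_camera(name): name is "scene" or "top" or "wrist"; returns the picture (400x640x3 uint8, blue, green, red); there is no depth.
- camera_params(name): a dict with "fx", "fy", "cx", "cy" (pixels), "T" (4x4, takes a point from camera to world coordinates); the wrist camera has in their place "mount" (4x4, takes a point from camera to tool coordinates, whose origin is the TCP and whose axes are the flange's). Camera axes: x right, y down, z forward; pixel columns grow to the right and rows downward; lengths in m; the calibration is good to about 2 mm. A picture is of the moment at which its call begins: read the wrist's pose just before it. camera_params takes no time and is no camera call.
- job_done(): hands the job in; it is judged then, once.
Trained networks look in the newest picture that a camera, given by its name, has taken for a name from the list of things; names that differ only in an ending like _2 or _b are one class to them, and where a whole thing is asked for, a point or a joint stands for the part that bears it (a point fixed in the world has none). Each returns a list of dicts, best first, with "score" (0 to 1); they miss things now and then, are a little off and sometimes report something else, mostly with a low value. They report only what shows in the picture. A call takes as long as a camera call. They do not tell look-alikes from the thing itself.
- search_frame(camera, thing): "rect" ([left, top, width, height] in pixels, round what is visible of it).
- tip_of(camera, thing): "location" ([column, row] in pixels: a listed point, or the origin of a listed thing).
The state is a dict: "time": time; "joint_pos": joint angles; "dq": joint speeds; "joint_efforts": joint torques, N m; "position": TCP position; "tool_rot": TCP orientation; "wrist_force": force on the tool from outside, world axes, zero at the start; "ft_torque": the same for the moment, N m; "width": finger opening in m; "finger_force": force on a finger pad.
Only numpy, scipy, OpenCV 4.12 (cv2) and the standard library are available. Lean on these libraries where they do the work, as an engineer would, in place of code of your own. Each camera call takes 0.05 s, during which the arm holds its last target. There are 200 camera calls.

TASK

Put the feeding bottle in the stand together: lay the flat vent disc knob-up in its mouth, then the teat on top of the vent, both flange-down and level, then put the screw collar over the teat and turn it clockwise as far as it will go, so that it clamps both parts down. Vent and teat are leaning on the sloping tier of the drying rack. Leave everything else on the ledge standing where it is, and let go at the end.

Things in the scene. Friction and masses are not known exactly. Their poses are not given: they have to be found in the camera images.
- stand: Grey weighted stand (90 mm round base), fixed, holding one open wide-neck glass feeding bottle upright, mouth 120 mm above the ledge. Origin: on the ledge on the bottle's axis; z up. The bottle (60 mm wide, shoulder from 21 mm below the mouth) is held firmly and does not turn in use, but was put in at any angle: this pose does not tell where its thread starts.
- mouth (a point): Centre of the bottle's mouth, level with the rim, z up. Bore 38 mm wide; neck 43 mm outside, 51 mm over its three thread ridges. Each ridge is 78 degrees long, with 42 degree gaps between; its upper face falls clockwise (seen from above) from 3 to 8 mm below the rim, and it ends in a stop.
- seat_top (a point): Centre of the ring-shaped seat (25 mm hole) inside the mouth, 5 mm below the rim, on which the vent lies. It is sprung: it yields downwards up to 4.5 mm at 2.5 N per mm. (This point stays at the unloaded height.)
- vent: Vent disc, white plastic, 35 mm across, 4 mm thick, lower edge bevelled, with one round knob 10 mm wide and 9 mm tall on the middle of its upper face (13 mm in all). Origin: centre of the underside; z out through the knob. Starts leaning at 30 degrees on the rack's sloping tier, knob outwards. Lying level on the seat its origin is 5 mm below the mouth.
- teat: Mint teat, firm: flange 35 mm across, 4 mm thick; dome 24 mm wide, straight up to 16 mm above the underside, then narrowing to the tip at 34 mm. Hollow below (18 mm wide, 16 mm deep) to go over the vent's knob. Origin: centre of the underside; z through the tip. Starts leaning at 30 degrees on the sloping tier. Lying level on the vent its origin is 1 mm below the mouth.
- collar: Screw collar, white plastic ring lying right way up on the ledge: 62 mm outside, 18 mm tall, 18 flat facets (normals at 0, 20, 40.. degrees from its x). A 4 mm lip at the top leaves a 29 mm hole for the teat. Inside, at the bottom edge, three lugs 4 mm thick at 0, 120, 240 degrees from its x. Origin: centre of the underside, z up.
- collar_lip (a point): Centre of the underside of the collar's lip, 14 mm above the collar's origin. Put on over the teat, the collar stops with its origin 3 to 8 mm below the mouth while its lugs rest on the thread ridges; where the lugs meet the gaps (some 30 degrees of play in every 120) it drops until this lip lies on the teat, origin 11 mm below the mouth.
- thread (a point): Point on the bottle's axis at the height of the thread, 7.5 mm below the mouth. Once dropped in, the collar turns clockwise (seen from above) 65 to 100 degrees to the stop and is drawn down 2.8 mm more against the sprung seat, clamping with about 6 N; it stays when let go. It turns easily if pressed down with about 8 to 10 N while turning.
- rack: White and steel tiered drying rack, fixed. Origin on the ledge, midway below vent and teat, which lie 45 to 55 mm to either side along its x (which is where varies). The lower tier slopes at 30 degrees, facing the rack's +y; the upper tier (168 mm up) begins 37 mm behind the parts and blocks a gripper coming straight down: come square to the slope, closing along the rack's x.
- tier (a point): Point on the sloping tier's surface, 55 mm above the rack's origin, on the line where vent and teat lie. The tier is 250 mm long in the rack's x; a 5 mm lip along its lower edge, 18 mm down the slope from this line, stops the parts.
- cap: Bystander: clear dome bottle cap, 44 mm wide, 40 mm tall, between rack and stand. Origin: centre of the underside.
- case: Bystander: white pacifier case, clipped shut, 60 x 85 x 45 mm. Origin: centre of the underside.
- bottle_a: Bystander: capped glass feeding bottle, 58 mm wide, 150 mm tall. Origin: centre of the underside.
- bottle_b: Bystander: another such bottle. Origin: centre of the underside.
- tin: Bystander: formula tin, 90 mm wide, 120 mm tall. Origin: centre of the underside.
- spoon: Bystander: spoon 150 mm long lying near the robot. Origin: under its middle.
Things that resemble listed ones, but are neither listed nor needed, are in the scene too. What is shaped like the teat but black or orange is not meant. Leave any black look-alike of the collar alone.

How it is judged:
By the outcome, as a careful person would: the job done as asked, in the order asked, and still so for the second after the job is handed in, with the robot touching nothing.
It also fails if it takes over 72 s, if anything falls off the work surface, if the arm or the gripper's body presses on something with over 40 N, if the wrist force passes 120 N, or if a joint passes its speed limit or range.

## Working session

There is one attempt and no reset: what is moved stays moved. The work goes in short steps, Python scripts to look and compute and a tool call to move; the robot and the scene stay as the last step left them, time stands still between calls to the robot, and variables do not carry over. Pictures are saved under pics/ and viewed, at most 10 in all, crops included, and the job is handed in when it is done.

Besides the shell and the picture viewer there is one more tool, called after "Request:" by a JSON object that holds its "op" and its "data", one argument or row to a line. play_rows: Moves the arm, as the interface text tells. Its arguments: {"type":"object","properties":{"deltas":{"type":"array"}},"required":["deltas"]}

```bash
ls; mkdir -p pics; cat > h.py <<'E'
from bench import *
import numpy as np, cv2
def cam(n):
    p=camera_params(n)
    if 'T' in p: T=np.array(p['T'])
    else:
        s=observe(); A=np.eye(4);A[:3,:3]=s['tool_rot'];A[:3,3]=s['position'];T=A@np.array(p['mount'])
    return p,T
def ray(n,uv,c=None):
    p,T=c or cam(n)
    d=T[:3,:3]@np.array([(uv[0]-p['cx'])/p['fx'],(uv[1]-p['cy'])/p['fy'],1.])
    return T[:3,3],d/np.linalg.norm(d)
def atz(n,uv,z,c=None):
    o,d=ray(n,uv,c); return o+d*(z-o[2])/d[2]
def tri(rs):
    A=np.zeros((3,3));b=np.zeros(3)
    for o,d in rs:
        M=np.eye(3)-np.outer(d,d);A+=M;b+=M@o
    x=np.linalg.solve(A,b); return x,[np.linalg.norm(np.cross(x-o,d)) for o,d in rs]
def proj(n,X,c=None):
    p,T=c or cam(n); q=T[:3,:3].T@(np.array(X)-T[:3,3]); return np.array([p['fx']*q[0]/q[2]+p['cx'],p['fy']*q[1]/q[2]+p['cy']])
E
cat > a.py <<'E'
from h import *
np.set_printoptions(precision=3,suppress=True)
for n in ['scene','top','wrist']:
    c=cam(n);im=read_camera(n);cv2.imwrite(f'pics/{n}0.png',im)
    print(n,c[1][:3,3],c[0]['fx'])
    if n=='wrist':continue
    for t in ['mouth','seat_top','vent','teat','collar','rack','tier','stand','cap']:
        print(t,[(np.round(r['location']).tolist(),round(r['score'],2)) for r in tip_of(n,t)[:4]])
print(observe()); print(camera_params('wrist')['mount'])
E
python3 a.py
```

```text
pics
scene [ 1.18  -0.19   0.862] 459.9424052269945
mouth [([273.0, 168.0], 0.58)]
seat_top [([277.0, 171.0], 0.95)]
vent [([158.0, 276.0], 0.56)]
teat [([212.0, 253.0], 0.66), ([198.0, 205.0], 0.61), ([272.0, 168.0], 0.32)]
collar [([351.0, 199.0], 0.92), ([392.0, 196.0], 0.63)]
rack [([164.0, 265.0], 0.56), ([355.0, 195.0], 0.38)]
tier [([161.0, 255.0], 0.78)]
stand [([277.0, 202.0], 0.88)]
cap [([354.0, 195.0], 0.72), ([421.0, 264.0], 0.57), ([230.0, 207.0], 0.54)]
top [0.346 0.066 1.221] 475.48581495538696
mouth [([341.0, 225.0], 0.84)]
seat_top [([339.0, 226.0], 0.74)]
vent [([458.0, 176.0], 0.42)]
teat [([448.0, 214.0], 0.64), ([408.0, 196.0], 0.59), ([415.0, 259.0], 0.47)]
collar [([228.0, 200.0], 0.9)]
rack []
tier [([451.0, 198.0], 0.59), ([348.0, 128.0], 0.35)]
stand []
cap [([384.0, 239.0], 0.66), ([308.0, 136.0], 0.66), ([343.0, 127.0], 0.3)]
wrist [0.214 0.619 0.374] 320.57398317917864
{'time': 1.05, 'joint_pos': array([-0.853,  0.501, -0.427,  1.55 ,  0.221,  1.138, -0.21 ]), 'dq': array([ 0.001, -0.   , -0.   , -0.003, -0.   , -0.002,  0.   ]), 'joint_efforts': array([  0.   , -56.938,  -5.811, -28.134,   0.013,   0.002,   0.   ]), 'position': array([0.286, 0.584, 0.231]), 'tool_rot': array([[-0.898,  0.439, -0.   ],
       [ 0.439,  0.898,  0.   ],
       [ 0.   ,  0.   , -1.   ]]), 'wrist_force': array([-0.848,  0.349, -0.167]), 'ft_torque': array([ 0.027, -0.015,  0.011]), 'finger_force': 0.0, 'width': 0.08541741928448116}
[[ 0.001 -0.949 -0.315  0.08 ]
 [ 1.     0.001  0.002 -0.   ]
 [-0.001 -0.315  0.949 -0.143]
 [ 0.     0.     0.     1.   ]]
```

```bash
python3 - <<'E'
import cv2,numpy as np
s=cv2.imread('pics/scene0.png');t=cv2.imread('pics/top0.png')
a=cv2.resize(s[130:340,100:480],None,fx=2.1,fy=2.1,interpolation=cv2.INTER_CUBIC)[:, :798]
cv2.imwrite('pics/s1.png',a)
b=cv2.resize(t[90:310,180:560],None,fx=2.1,fy=2.1,interpolation=cv2.INTER_CUBIC)
cv2.imwrite('pics/t1.png',b)
E
```

```text
(no output)
```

View pics/s1.png

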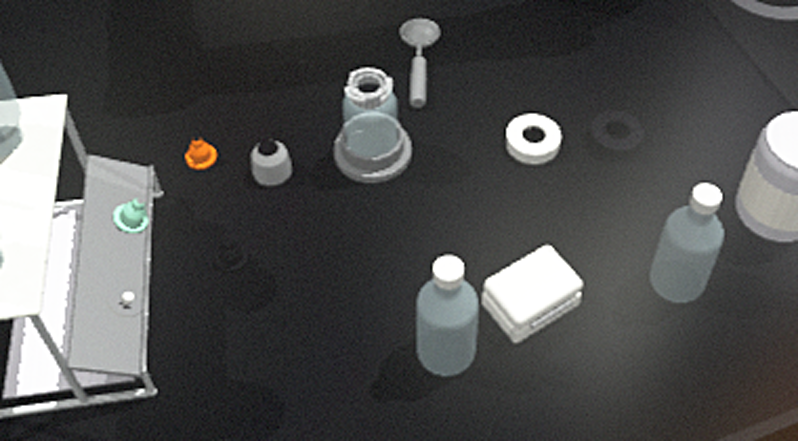

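View pics/t1.png

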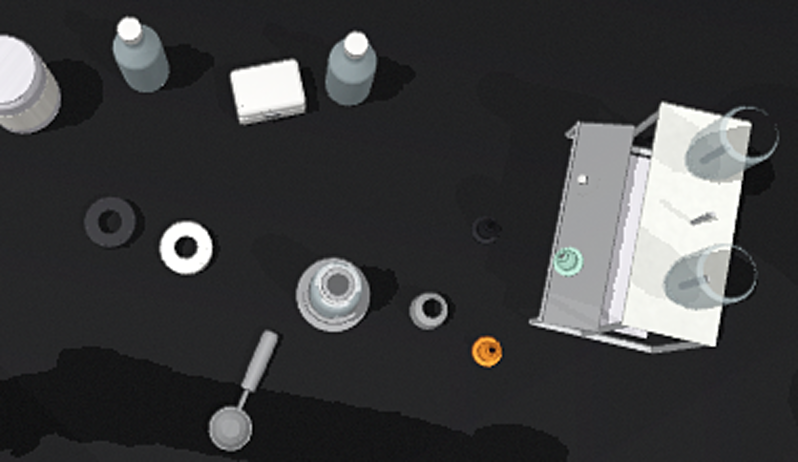

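White collar at scene (354,196)/top (269,208), its black look-alike at scene (392,196). Mint teat at scene (162,232)/top (450,214); the orange one (195,203) and the black one (210,252) aren't meant. Vent is the grey disc with the white knob at scene (160,273)/top (457,176).

```bash
cat > b.py <<'E'
from h import *
np.set_printoptions(precision=4,suppress=True)
P={'scene':cam('scene'),'top':cam('top')}
def t(name,a,b):
    x,e=tri([ray('scene',a,P['scene']),ray('top',b,P['top'])]);print(name,x,np.round(e,4));return x
t('mouth',(273,168),(341,225)); t('seat',(277,171),(339,226)); t('collar',(351,199),(228+40,208)); t('vent',(158,276),(458,176)); t('vknob',(160.5,272),(457,175)); t('tier',(161,255),(451,198))
im={n:cv2.imread(f'pics/{n}0.png') for n in P}
m={}
for n in P:
    h=cv2.cvtColor(im[n],cv2.COLOR_BGR2HSV); k=cv2.inRange(h,(65,60,80),(95,255,255))
    nn,l,s,c=cv2.connectedComponentsWithStats(k);i=1+np.argmax(s[1:,4]);print(n,s[i],c[i]);m[n]=c[i]
t('teat',m['scene'],m['top'])
# collar
for uv,z in [((268.6,207.6),.018)]: print('collar top',atz('top',uv,z,P['top']), atz('scene',(354,196),.018,P['scene']))
# rack front edge (low lip) ends in top image: zoom coords
for uv in [(577,127),(541,323)]: print('lip',atz('top',(180+uv[0]/2.1,90+uv[1]/2.1),.05,P['top']))
for uv in [(635,127),(601,330)]: print('tier up',atz('top',(180+uv[0]/2.1,90+uv[1]/2.1),.08,P['top']))
E
python3 b.py
```

```text
mouth [0.4762 0.007  0.1245] [0.0014 0.0014]
seat [0.4759 0.0134 0.1121] [0.0011 0.0011]
collar [0.5296 0.1883 0.0014] [0.0036 0.0036]
vent [ 0.6161 -0.2879  0.0534] [0.0002 0.0002]
vknob [ 0.6161 -0.2812  0.0647] [0.0006 0.0006]
tier [ 0.5609 -0.2732  0.0441] [0.0019 0.0019]
scene [157 226  13  13 116] [162.8879 232.4828]
top [454 212   1   2   2] [454.  212.5]
teat [ 0.5215 -0.2646  0.0701] [0.0056 0.0056]
collar top [0.5294 0.1885 0.018 ] [0.5351 0.1884 0.018 ]
lip [ 0.6834 -0.2824  0.05  ]
lip [ 0.4449 -0.2338  0.05  ]
tier up [ 0.6764 -0.342   0.08  ]
tier up [ 0.4361 -0.2943  0.08  ]
```

```bash
cat > pl.py <<'E'
from h import *
from scipy.spatial.transform import Rotation as Ro
np.set_printoptions(precision=4,suppress=True)
def nrm(v): return np.array(v,float)/np.linalg.norm(v)
a=np.radians(-11.5); XR=np.array([np.cos(a),np.sin(a),0]); YR=np.array([-np.sin(a),np.cos(a),0])
N=np.array([0,0,np.cos(np.pi/6)])+YR*.5
def mk(y,z):
    y=nrm(y);z=nrm(z);return np.c_[np.cross(y,z),y,z]
RR=mk(XR,-N)
def down(ang): return mk([np.cos(np.radians(ang)),np.sin(np.radians(ang)),0],[0,0,-1])
def plan(R0,p0,R1,p1,n):
    w=Ro.from_matrix(R0.T@R1).as_rotvec(); r=Ro.from_rotvec(w/n).as_matrix()
    S=sum(np.linalg.matrix_power(r,k) for k in range(n))
    s=np.linalg.solve(S,R0.T@(np.array(p1)-p0))
    print(n,'rows: cm',np.round(s*100,2),'deg',np.round(np.degrees(w/n),2),'| total cm',np.round(R0.T@(np.array(p1)-p0)*100,2),'deg',np.round(np.degrees(w),1))
def cur():
    s=observe(); return np.array(s['tool_rot']),np.array(s['position'])
E
python3 - <<'E'
from pl import *
R,p=cur()
tier=np.array([.569,-.278,.055]); v=tier+.11*N
mid=np.array([.60,.18,.30]); Rm=down(25)
print(v)
plan(R,p,Rm,mid,10); plan(Rm,mid,RR,v,10)
E
```

```text
[ 0.58   -0.2241  0.1503]
10 rows: cm [-5.16 -0.77 -0.69] deg [-0.   -0.    3.89] | total cm [-46.   -22.47  -6.87] deg [-0.  -0.  38.9]
10 rows: cm [-3.61 -0.73  2.45] deg [ 0.96 -2.9   3.57] | total cm [-35.78 -18.89  14.97] deg [  9.6 -29.   35.7]
```

Request:
{"op": "play_rows", "data": {
  "deltas": [-5.16,-0.77,-0.69,0,0,3.89,-1,-5.16,-0.77,-0.69,0,0,3.89,-1,-5.16,-0.77,-0.69,0,0,3.89,-1,-5.16,-0.77,-0.69,0,0,3.89,-1,-5.16,-0.77,-0.69,0,0,3.89,-1]
}}

```text
time: 1.68
position: [0.4787, 0.4079, 0.2661]
tool_rot: [[-0.699, 0.715, 0.0], [0.715, 0.699, 0.0], [0.0, 0.0, -1.0]]
wrist_force: [0.5, 0.1, -1.1]
width: 0.0853
finger_force: 0.0
```

Request:
{"op": "play_rows", "data": {
  "deltas": [-5.16,-0.77,-0.69,0,0,3.89,-1,-5.16,-0.77,-0.69,0,0,3.89,-1,-5.16,-0.77,-0.69,0,0,3.89,-1,-5.16,-0.77,-0.69,0,0,3.89,-1,-5.16,-0.77,-0.69,0,0,3.89,-1]
}}

```text
time: 2.3
position: [0.6009, 0.1788, 0.3006]
tool_rot: [[-0.421, 0.907, 0.0], [0.907, 0.421, 0.0], [0.0, 0.0, -1.0]]
wrist_force: [1.2, 0.6, 0.6]
width: 0.0856
finger_force: 0.0
```

Request:
{"op": "play_rows", "data": {
  "deltas": [-3.61,-0.73,2.45,0.96,-2.9,3.57,-1,-3.61,-0.73,2.45,0.96,-2.9,3.57,-1,-3.61,-0.73,2.45,0.96,-2.9,3.57,-1,-3.61,-0.73,2.45,0.96,-2.9,3.57,-1,-3.61,-0.73,2.45,0.96,-2.9,3.57,-1]
}}

```text
time: 2.92
position: [0.6212, -0.0143, 0.1977]
tool_rot: [[-0.123, 0.992, -0.01], [0.958, 0.116, -0.264], [-0.26, -0.043, -0.965]]
wrist_force: [0.1, -0.3, -1.3]
width: 0.0854
finger_force: 0.0
```

Request:
{"op": "play_rows", "data": {
  "deltas": [-3.61,-0.73,2.45,0.96,-2.9,3.57,-1,-3.61,-0.73,2.45,0.96,-2.9,3.57,-1,-3.61,-0.73,2.45,0.96,-2.9,3.57,-1,-3.61,-0.73,2.45,0.96,-2.9,3.57,-1,-3.61,-0.73,2.45,0.96,-2.9,3.57,-1]
}}

```text
time: 3.55
position: [0.5804, -0.225, 0.15]
tool_rot: [[0.174, 0.98, -0.101], [0.847, -0.201, -0.491], [-0.502, 0.0, -0.865]]
wrist_force: [0.7, -0.5, -0.8]
width: 0.085
finger_force: 0.0
```

```bash
python3 - <<'E'
from pl import *
c=cam('wrist');im=read_camera('wrist');cv2.imwrite('pics/w1.png',im)
for t in ['vent','teat','tier','rack']:
    for r in tip_of('wrist',t)[:3]: print(t,np.round(r['location'],1),round(r['score'],2))
    for r in search_frame('wrist',t)[:3]: print(' ',np.round(r['rect'],1),round(r['score'],2))
np.save('c1.npy',c[1])
E
```

```text
vent [375.7 192.2] 0.61
vent [317.4 189.7] 0.49
  [372.3 188.    5.8  11.4] 0.56
teat [94.8 82.2] 0.88
teat [281.6  42.6] 0.67
teat [252.7 191.7] 0.65
  [67.4 62.9 50.5 46.4] 0.8
  [255.8  18.3  50.2  50.1] 0.63
  [229.1 172.9  45.   39. ] 0.6
tier [318.9 189.2] 0.91
  [151.1 127.5 322.6 249.5] 0.91
  [57.3  0.  48.3 11.7] 0.6
rack [310.4 146.6] 0.66
  [145.6 127.9 327.1 246.7] 0.97
  [369.2 190.8  11.9   8.1] 0.49
```

View pics/w1.png

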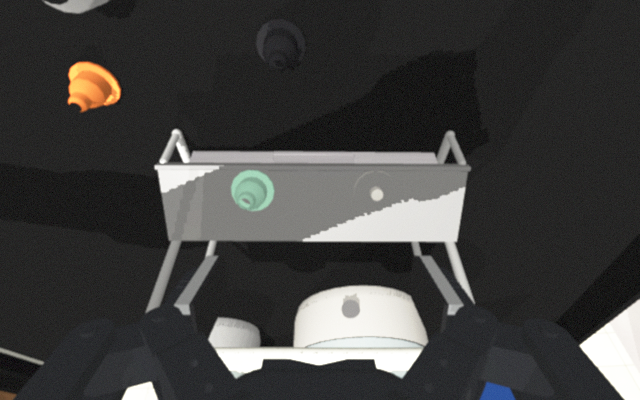

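The wrist view shows the mint teat at (252,190), the vent knob at (376,194), the tier edges level, with orange and black look-alikes beyond.

```bash
python3 - <<'E'
from pl import *
im=cv2.imread('pics/w1.png'); h=cv2.cvtColor(im,cv2.COLOR_BGR2HSV)
k=cv2.inRange(h,(65,60,60),(95,255,255));n,l,s,c=cv2.connectedComponentsWithStats(k);i=1+np.argmax(s[1:,4]);print('mint',s[i],c[i])
crop=cv2.createCLAHE(6,(4,4)).apply(cv2.cvtColor(im,cv2.COLOR_BGR2GRAY)[155:225,220:410]);cv2.imwrite('pics/w1c.png',cv2.resize(crop,None,fx=4.2,fy=4.2,interpolation=cv2.INTER_CUBIC))
W=(camera_params('wrist'),np.load('c1.npy'))
S=cam('scene');T=cam('top')
print('knobtop',tri([ray('wrist',(376.5,194.5),W),ray('scene',(160.5,272),S),ray('top',(457.3,175),T)]))
print('tier',tri([ray('wrist',(318.9,189.2),W),ray('scene',(161,255),S),ray('top',(451,198),T)]))
def onplane(uv,P0,hh):
    o,d=ray('wrist',uv,W);t=((P0+N*hh-o)@N)/(d@N);return o+d*t
x,_=tri([ray('wrist',(318.9,189.2),W),ray('scene',(161,255),S),ray('top',(451,198),T)])
for P0 in [x,np.array([.569,-.278,.055])]:
  for nm,uv,hh in [('knob',(376.5,194.5),.013),('teatflange',(252.5,190.5),.004),('lipL',(156,167),.005),('lipR',(469,167),.005),('upL',(170,241),0),('upR',(458,241),0)]:
    q=onplane(uv,P0,hh)-N*hh; print(nm,q,'rack xy-slope',(q-P0)@XR,(q-P0)@np.cross(N,XR))
for r in (search_frame('scene','mouth'),): pass
E
```

```text
mint [238 189   5   4   6] [239.6667 190.1667]
knobtop (array([ 0.6165, -0.2815,  0.0651]), [np.float64(0.000569329738835264), np.float64(0.000906413807982566), np.float64(0.0011133354352790056)])
tier (array([ 0.5661, -0.2736,  0.0525]), [np.float64(0.0070346792228320985), np.float64(0.0007531336331051352), np.float64(0.007577076577451466)])
knob [ 0.6158 -0.2872  0.0545] rack xy-slope 0.05141829153198684 -0.0038933676318964917
teatflange [ 0.5187 -0.2669  0.0542] rack xy-slope -0.04773757603575822 -0.0032948452749142756
lipL [ 0.449  -0.2351  0.0442] rack xy-slope -0.1223831557882988 0.016598027487775904
lipR [ 0.6911 -0.2847  0.0444] rack xy-slope 0.12475673201466045 0.016224407849414445
upL [ 0.4364 -0.2919  0.0778] rack xy-slope -0.12340560203038657 -0.05053768667367731
upR [ 0.682  -0.3423  0.078 ] rack xy-slope 0.12727700339718565 -0.0509774834734496
knob [ 0.6158 -0.2869  0.0547] rack xy-slope 0.047616801358948045 0.0006648229370692016
teatflange [ 0.5188 -0.2667  0.0544] rack xy-slope -0.05141616938370005 0.0012589814029120069
lipL [ 0.4492 -0.235   0.0444] rack xy-slope -0.12597018098472204 0.02112790939588333
lipR [ 0.691  -0.2845  0.0446] rack xy-slope 0.12086740972961575 0.020754746762378186
upL [ 0.4366 -0.2917  0.078 ] rack xy-slope -0.1269945062273104 -0.045928739918317474
upR [ 0.6819 -0.3419  0.0782] rack xy-slope 0.1233875493714183 -0.04636800943438503
```

View pics/w1c.png

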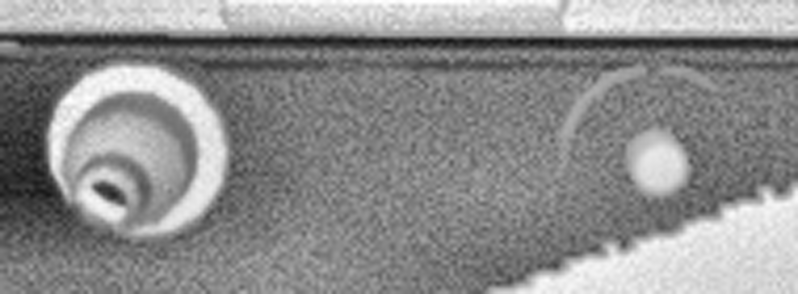

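```bash
python3 - <<'E'
from pl import *
R,p=cur(); O=np.array([.6158,-.287,.0547])
a=O+.04*N;b=O+.006*N
plan(R,p,RR,a,5);plan(RR,a,RR,b,4); print(observe()['wrist_force'])
E
```

```text
5 rows: cm [-0.01  0.93  1.42] deg [ 0.01 -0.    0.01] | total cm [-0.05  4.65  7.1 ] deg [ 0.1 -0.   0.1]
4 rows: cm [-0.   -0.    0.85] deg [0. 0. 0.] | total cm [-0.  -0.   3.4] deg [0. 0. 0.]
[ 0.0588 -0.4901  0.1589]
```

Request:
{"op": "play_rows", "data": {
  "deltas": [0,0.93,1.42,0,0,0,0.3,0,0.93,1.42,0,0,0,0.3,0,0.93,1.42,0,0,0,0.3,0,0.93,1.42,0,0,0,0.3,0,0.93,1.42,0,0,0,0.3]
}}

```text
time: 4.68
position: [0.6193, -0.269, 0.0876]
tool_rot: [[0.173, 0.98, -0.101], [0.848, -0.2, -0.491], [-0.501, -0.001, -0.866]]
wrist_force: [-0.7, -0.6, -0.1]
width: 0.03
finger_force: 0.0
```

```bash
python3 - <<'E'
from pl import *
R,p=cur();print(p,observe()['width'])
im=read_camera('wrist');cv2.imwrite('pics/w2.png',im);cv2.imwrite('pics/w2c.png',cv2.resize(im[160:380,160:480],None,fx=2.4,fy=2.4))
print(proj('wrist',[.6158,-.287,.0547]),proj('wrist',np.array([.6158,-.287,.0547])+.013*N),proj('wrist',p))
E
```

```text
[ 0.6193 -0.269   0.0876] 0.029961528795238244
[316.6463 226.4295] [316.5091 235.7919] [315.9318 258.5843]
```

View pics/w2c.png

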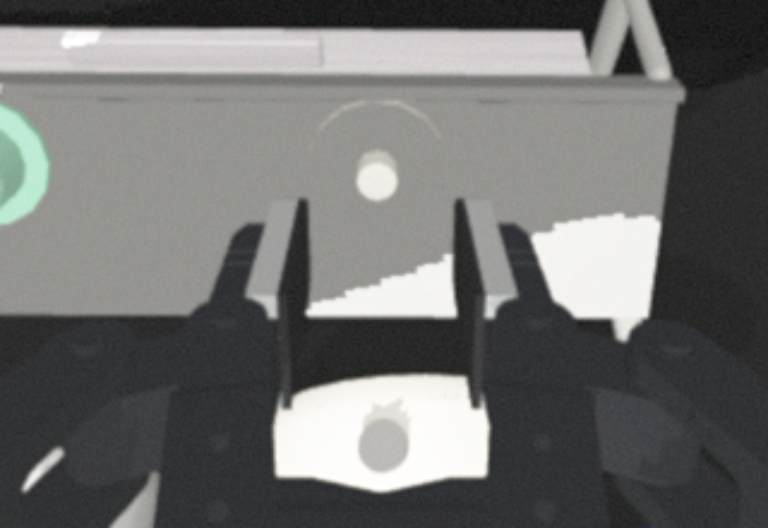

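Knob top at full-frame (317,236), exactly as predicted and between the fingers; I'm going down and closing.

Request:
{"op": "play_rows", "data": {
  "deltas": [0,0,0.85,0,0,0,0.3,0,0,0.85,0,0,0,0.3,0,0,0.85,0,0,0,0.3,0,0,0.85,0,0,0,0.3,0,0,0,0,0,0,0.3]
}}

```text
time: 5.35
position: [0.6153, -0.2851, 0.059]
tool_rot: [[0.173, 0.98, -0.101], [0.848, -0.2, -0.49], [-0.501, -0.001, -0.866]]
wrist_force: [0.1, -0.6, 0.6]
width: 0.0298
finger_force: 0.0
```

Request:
{"op": "play_rows", "data": {
  "deltas": [0,0,0,0,0,0,0.7,0,0,0,0,0,0,1,0,0,0,0,0,0,1,0,0,0,0,0,0,1,0,0,0,0,0,0,1]
}}

```text
time: 5.98
position: [0.6158, -0.2847, 0.0597]
tool_rot: [[0.173, 0.98, -0.1], [0.848, -0.199, -0.49], [-0.501, -0.0, -0.866]]
wrist_force: [-0.5, 1.4, 2.3]
width: 0.0055
finger_force: 58.9
```

```bash
python3 - <<'E'
from pl import *
print(observe()['width'],observe()['finger_force'])
im=read_camera('wrist');cv2.imwrite('pics/w3.png',im);cv2.imwrite('pics/w3c.png',cv2.resize(im[180:320,230:410],None,fx=4,fy=4))
E
```

```text
0.005474351152532907 58.88782203197479
```

View pics/w3c.png

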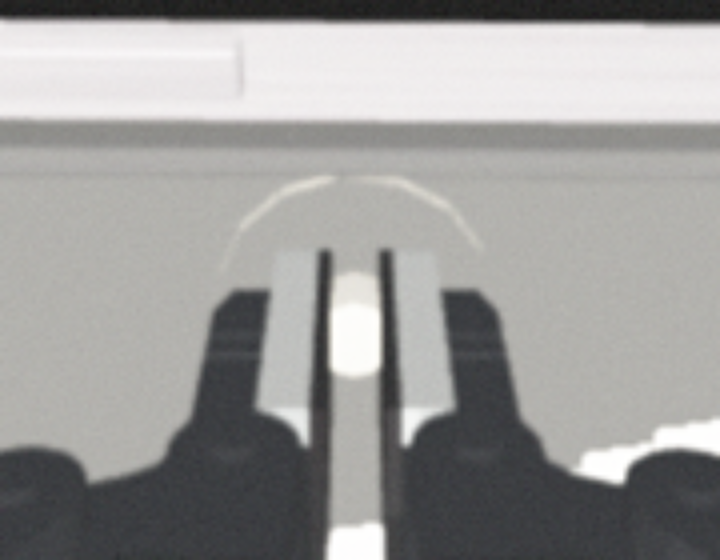

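Vent's knob sits centred between the pads. I'm lifting off square and moving to view the mouth.

```bash
python3 - <<'E'
from pl import *
R,p=cur(); a=p+.09*N; plan(R,p,R,a,4); plan(R,a,down(0),np.array([.476,-.03,.2]),8)
E
```

```text
4 rows: cm [-0.   -0.   -2.25] deg [0. 0. 0.] | total cm [-0.01 -0.   -9.  ] deg [0. 0. 0.]
8 rows: cm [ 2.11 -2.16 -1.44] deg [-0.38  3.74 -1.41] | total cm [ 12.17 -18.78 -14.24] deg [ -3.   29.9 -11.2]
```

Request:
{"op": "play_rows", "data": {
  "deltas": [0,0,-1.5,0,0,0,1,0,0,-2.5,0,0,0,1,0,0,-2.5,0,0,0,1,0,0,-2.5,0,0,0,1,2.11,-2.16,-1.44,-0.38,3.74,-1.41,1]
}}

```text
time: 6.65
position: [0.6109, -0.2102, 0.1412]
tool_rot: [[0.154, 0.985, -0.079], [0.884, -0.173, -0.435], [-0.442, -0.002, -0.897]]
wrist_force: [-0.6, 0.4, -0.9]
width: 0.0059
finger_force: 58.7
```

Request:
{"op": "play_rows", "data": {
  "deltas": [2.11,-2.16,-1.44,-0.38,3.74,-1.41,1,2.11,-2.16,-1.44,-0.38,3.74,-1.41,1,2.11,-2.16,-1.44,-0.38,3.74,-1.41,1,2.11,-2.16,-1.44,-0.38,3.74,-1.41,1,2.11,-2.16,-1.44,-0.38,3.74,-1.41,1]
}}

```text
time: 7.28
position: [0.5168, -0.0753, 0.1755]
tool_rot: [[0.046, 0.999, -0.015], [0.991, -0.048, -0.128], [-0.129, -0.009, -0.992]]
wrist_force: [-0.1, -0.5, -0.0]
width: 0.0059
finger_force: 58.7
```

Request:
{"op": "play_rows", "data": {
  "deltas": [2.11,-2.16,-1.44,-0.38,3.74,-1.41,1,2.11,-2.16,-1.44,-0.38,3.74,-1.41,1,0,0,0,0,0,0,1,0,0,0,0,0,0,1,0,0,0,0,0,0,1]
}}

```text
time: 7.9
position: [0.4765, -0.0304, 0.199]
tool_rot: [[-0.001, 1.0, -0.001], [1.0, 0.001, -0.001], [-0.001, -0.001, -1.0]]
wrist_force: [-0.3, -0.4, -0.0]
width: 0.0056
finger_force: 58.7
```

```bash
python3 - <<'E'
from pl import *
c=cam('wrist');im=read_camera('wrist');cv2.imwrite('pics/w4.png',im);np.save('c4.npy',c[1]);print(cur())
for t,z in [('mouth',.12),('seat_top',.115),('vent',None)]:
    for r in tip_of('wrist',t)[:2]: print(t,np.round(r['location'],1),round(r['score'],2), atz('wrist',r['location'],z,c) if z else '')
cv2.imwrite('pics/w4c.png',cv2.resize(im[60:330,180:460],None,fx=2.2,fy=2.2,interpolation=cv2.INTER_CUBIC))
E
```

```text
(array([[-0.0005,  1.    , -0.0008],
       [ 1.    ,  0.0005, -0.0008],
       [-0.0008, -0.0008, -1.    ]]), array([ 0.4764, -0.0303,  0.1989]))
mouth [317.9 150.8] 0.94 [0.4773 0.0086 0.12  ]
seat_top [319.  148.5] 0.83 [0.4781 0.0093 0.115 ]
vent [319.3 255. ] 0.78
```

View pics/w4c.png

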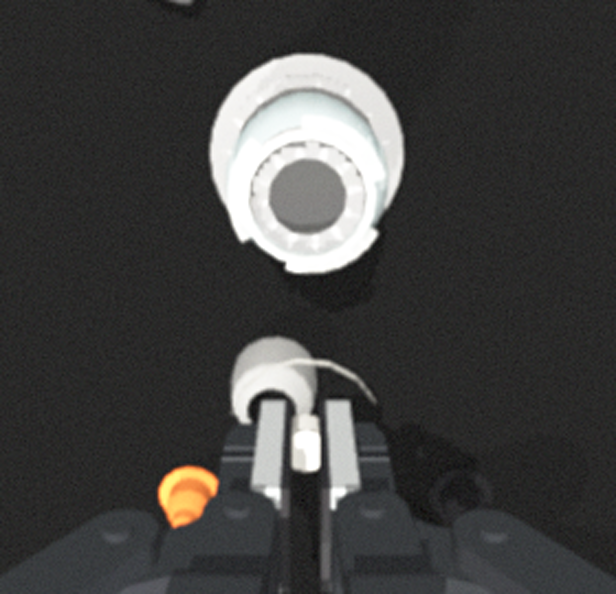

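Mouth bore centre at (320,149); the vent is gripped level below the pads (knob at about (319,262)), its rim arc symmetric. Refining the centre by fitting.

```bash
python3 - <<'E'
from pl import *
im=cv2.imread('pics/w4.png');g=cv2.GaussianBlur(cv2.cvtColor(im,cv2.COLOR_BGR2GRAY),(3,3),0)
W=(camera_params('wrist'),np.load('c4.npy'))
def hole(g,cx,cy,r,th=None):
    q=g[cy-r:cy+r,cx-r:cx+r]; t,m=cv2.threshold(q,0,255,cv2.THRESH_BINARY_INV+cv2.THRESH_OTSU)
    n,l,s,c=cv2.connectedComponentsWithStats(m);i=l[r,r]; print(t,i,s[i],c[i]+[cx-r,cy-r]); return c[i]+[cx-r,cy-r]
u=hole(g,320,149,24); print('wrist hole',atz('wrist',u,.115,W))
for n,(x,y),r in [('top',(340,226),7),('scene',(276,170),6)]:
    gg=cv2.cvtColor(cv2.imread(f'pics/{n}0.png'),cv2.COLOR_BGR2GRAY); print(gg[y-r:y+r+1:2,x-r:x+r+1:2]); u=hole(gg,x,y,r); print(n,atz(n,u,.115))
p=np.array([.4764,-.0303,.1989]); print('tcp proj',proj('wrist',p,W),'knob top proj',proj('wrist',p+[0,0,.007],W))
print(g[250:275:8,300:340])
E
```

```text
184.0 2 [  6   7  35  35 938] [319.2772 149.0746]
wrist hole [0.4783 0.0089 0.115 ]
[[217 190 184 197 178 181 158 219]
 [211 181 159  99 101 100 181 153]
 [156 178 102 105 105 104 104 181]
 [156 162 104 106 106 104 106 181]
 [119 183 102 104 105 104 112 178]
 [225 184 129 104 102 107 183 155]
 [165 187 179 183 185 180 167 240]
 [217 194 228 212 200 213 218 168]]
142.0 2 [ 3  1 10 11 87] [340.5402 225.1609]
top [0.4773 0.0088 0.115 ]
[[213 171 140 134 201 244 191]
 [155 197 154 134 201 152 179]
 [164 110 125 123 120 161 152]
 [143  73  45  47  52  72 191]
 [184  24  36  41  18 204 208]
 [233 241 179 208 230 249 163]
 [229 227 205 204 157 119 243]]
125.0 1 [ 0  3 11  7 59] [275.0847 170.1695]
scene [0.475  0.0104 0.115 ]
tcp proj [315.9168 256.6482] knob top proj [315.8219 263.8909]
[[204 205 205 205 205 206 206 200 172 118  71  59  82 123 162 196 223 236
  237 236 232 226 216 191 143  89  62  79 131 182 204 206 206 206 206 205
  205 204 190 149]
 [205 205 206 206 205 205 203 188 148  92  58  71 129 199 242 254 255 255
  255 255 255 255 255 254 232 160  81  64 103 156 193 205 205 204 204 205
  205 205 202 191]
 [205 205 205 205 205 204 200 173 119  69  53  74 131 192 219 221 221 224
  236 249 255 255 255 255 240 174  87  56  81 134 183 203 205 205 205 206
  205 205 205 204]
 [205 205 206 205 204 203 189 149  95  59  48  45  48  59  72  82  96 116
  132 142 145 140 126 103  74  52  46  49  66 109 161 194 204 205 205 205
  204 204 204 205]]
```

Request:
{"op": "play_rows", "data": {
  "deltas": [0.95,0.01,0.8,0,0,0,1,0.98,0.01,2,0,0,0,1,0.98,0.01,2,0,0,0,1,0.98,0,2,0,0,0,1,0,0,0,0,0,0,1]
}}

```text
time: 8.72
position: [0.4746, 0.0101, 0.1296]
tool_rot: [[-0.003, 1.0, -0.004], [1.0, 0.003, 0.0], [0.0, -0.004, -1.0]]
wrist_force: [0.1, -0.0, 0.4]
width: 0.006
finger_force: 58.7
```

Request:
{"op": "play_rows", "data": {
  "deltas": [0,0,0,0,0,0,1,0,0,0.3,0,0,0,1,0,0,0.3,0,0,0,1,0,0,0.15,0,0,0,1,0,0,0,0,0,0,1]
}}

```text
time: 9.35
position: [0.4762, 0.0086, 0.1238]
tool_rot: [[-0.0, 1.0, -0.0], [1.0, 0.0, -0.0], [-0.0, -0.0, -1.0]]
wrist_force: [1.3, -1.2, -0.3]
width: 0.0057
finger_force: 58.7
```

Request:
{"op": "play_rows", "data": {
  "deltas": [0,0.03,0.1,0,0,0,1,0,0,0.1,0,0,0,1,0,0,0.05,0,0,0,1,0,0,0,0,0,0,1,0,0,0,0,0,0,1]
}}

```text
time: 9.98
position: [0.4766, 0.0088, 0.1213]
tool_rot: [[-0.001, 1.0, -0.0], [1.0, 0.001, -0.0], [-0.0, -0.0, -1.0]]
wrist_force: [0.9, 0.2, -0.4]
width: 0.006
finger_force: 58.7
```

```bash
python3 - <<'E'
from pl import *
print(cur()[1],observe()['wrist_force'],observe()['ft_torque'])
im=read_camera('wrist');cv2.imwrite('pics/w5.png',im);cv2.imwrite('pics/w5c.png',cv2.resize(im[160:340,210:430],None,fx=3.2,fy=3.2,interpolation=cv2.INTER_CUBIC))
E
```

```text
[0.4766 0.0088 0.1213] [ 0.903   0.1665 -0.354 ] [ 0.0394  0.0038 -0.0299]
```

View pics/w5c.png

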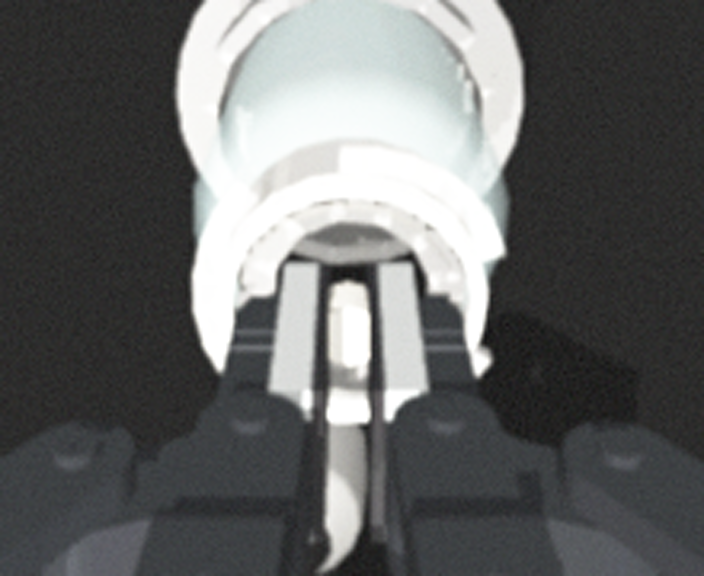

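The vent's rim arc (apex near (319,224)) lies inside the bore as it did in the grasp, with no contact force: I'm releasing and rising.

Request:
{"op": "play_rows", "data": {
  "deltas": [0,0,0,0,0,0,0.6,0,0,0,0,0,0,0.5,0,0,0,0,0,0,0.5,0,0,-0.5,0,0,0,0.4,-0.5,0,-1.5,0,0,0,0.3]
}}

```text
time: 10.65
position: [0.476, 0.0039, 0.1415]
tool_rot: [[-0.001, 1.0, -0.002], [1.0, 0.001, -0.0], [-0.0, -0.002, -1.0]]
wrist_force: [0.7, 0.2, -0.3]
width: 0.0299
finger_force: 0.0
```

Request:
{"op": "play_rows", "data": {
  "deltas": [-1,0,-1.5,0,0,0,0.3,-1,0,-2,0,0,0,0.3,-1,0,-2,0,0,0,0.3,0,0,0,0,0,0,0.3,0,0,0,0,0,0,0.3]
}}

```text
time: 11.28
position: [0.4765, -0.0263, 0.1964]
tool_rot: [[-0.0, 1.0, 0.0], [1.0, 0.0, -0.0], [-0.0, 0.0, -1.0]]
wrist_force: [0.3, 0.1, -0.2]
width: 0.03
finger_force: 0.0
```

```bash
python3 - <<'E'
from pl import *
R,p=cur();c=cam('wrist')
im=read_camera('wrist');cv2.imwrite('pics/w6.png',im);cv2.imwrite('pics/w6c.png',cv2.resize(im[90:230,230:410],None,fx=4,fy=4,interpolation=cv2.INTER_CUBIC))
for r in tip_of('wrist','vent')[:2]: print(r, atz('wrist',r['location'],.115,c))
print('knob top exp',proj('wrist',[.4783,.009,.128],c))
O=np.array([.519,-.267,.0544]); m=np.array([.5,-.17,.2]);a=O+.06*N
plan(R,p,RR,a,8)
E
```

```text
{'location': [318.8, 157.4], 'score': 0.6} [0.478  0.0075 0.115 ]
knob top exp [319.3028 159.1641]
8 rows: cm [-2.29  0.86  1.69] deg [ 0.38 -3.74  1.41] | total cm [-21.13   4.85   9.01] deg [  3.  -29.9  11.2]
```

View pics/w6c.png

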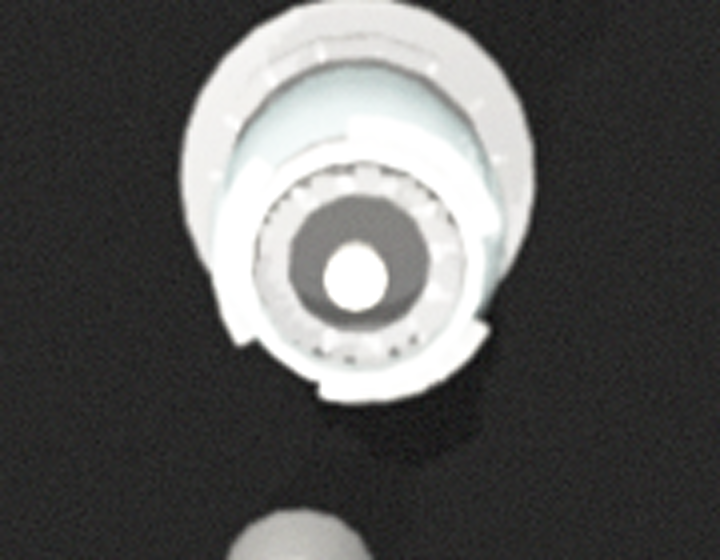

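Vent lies seated and centred (knob top at (319,159), as predicted). Thread gaps are at about −7°, 113° and −127°. Now the teat.

```bash
python3 - <<'E'
from pl import *
R,p=cur(); O=np.array([.5173,-.2666,.0544]);a=O+.065*N;b=O+.0055*N
plan(R,p,RR,a,8); plan(RR,a,RR,b,5)
E
```

```text
8 rows: cm [-2.27  0.84  1.63] deg [ 0.37 -3.74  1.41] | total cm [-20.89   4.77   8.5 ] deg [  2.9 -29.9  11.3]
5 rows: cm [0.   0.   1.19] deg [0. 0. 0.] | total cm [0.   0.   5.95] deg [0. 0. 0.]
```

Request:
{"op": "play_rows", "data": {
  "deltas": [-2.27,0.84,1.63,0.37,-3.74,1.41,-0.1,-2.27,0.84,1.63,0.37,-3.74,1.41,-0.1,-2.27,0.84,1.63,0.37,-3.74,1.41,-0.1,-2.27,0.84,1.63,0.37,-3.74,1.41,-0.1,-2.27,0.84,1.63,0.37,-3.74,1.41,-0.1]
}}

```text
time: 12.0
position: [0.5115, -0.1508, 0.1291]
tool_rot: [[0.114, 0.992, -0.053], [0.939, -0.125, -0.32], [-0.324, -0.014, -0.946]]
wrist_force: [-0.2, -0.3, -0.6]
width: 0.047
finger_force: 0.0
```

Request:
{"op": "play_rows", "data": {
  "deltas": [-2.27,0.84,1.63,0.37,-3.74,1.41,-0.1,-2.27,0.84,1.63,0.37,-3.74,1.41,-0.1,-2.27,0.84,1.63,0.37,-3.74,1.41,-0.1,0,0,0,0,0,0,-0.1,0,0,0,0,0,0,-0.1]
}}

```text
time: 12.62
position: [0.5241, -0.2339, 0.1105]
tool_rot: [[0.172, 0.98, -0.099], [0.849, -0.198, -0.489], [-0.499, -0.0, -0.866]]
wrist_force: [-0.9, 0.2, 0.3]
width: 0.047
finger_force: 0.0
```

```bash
python3 - <<'E'
from pl import *
R,p=cur();c=cam('wrist');im=read_camera('wrist');cv2.imwrite('pics/w7.png',im)
O=np.array([.519,-.267,.0544]);print(p,'exp flange',proj('wrist',O+.004*N,c),'tip',proj('wrist',O+.034*N,c),'tcp',proj('wrist',p,c))
b,g,r=[im[:,:,i].astype(int) for i in range(3)]
m=((g-r>25)).astype(np.uint8)
n,l,s,cc=cv2.connectedComponentsWithStats(m);i=1+np.argmax(s[1:,4]);print(s[i],cc[i])
b2=np.array([.5173,-.2666,.0544])+.0055*N; plan(R,p,RR,b2,5)
E
```

```text
[ 0.5241 -0.2339  0.1105] exp flange [318.767  214.0002] tip [318.9162 232.6689] tcp [315.839  257.5121]
[ 293  190   51   48 1919] [317.9036 212.9031]
5 rows: cm [-0.02 -0.    1.19] deg [ 0.   -0.01  0.01] | total cm [-0.09 -0.01  5.97] deg [ 0.  -0.   0.1]
```

Request:
{"op": "play_rows", "data": {
  "deltas": [-0.02,0,1.19,0,0,0,-0.1,-0.02,0,1.19,0,0,0,-0.1,-0.02,0,1.19,0,0,0,-0.1,-0.02,0,1.19,0,0,0,-0.1,-0.01,0,1.19,0,0,0,-0.1]
}}

```text
time: 13.3
position: [0.5179, -0.2655, 0.0591]
tool_rot: [[0.173, 0.98, -0.099], [0.848, -0.2, -0.491], [-0.501, 0.001, -0.866]]
wrist_force: [-0.0, -0.2, -0.5]
width: 0.0471
finger_force: 0.0
```

Request:
{"op": "play_rows", "data": {
  "deltas": [0,0,0,0,0,0,0.2,0,0,0,0,0,0,0.5,0,0,0,0,0,0,1,0,0,0,0,0,0,1,0,0,0,0,0,0,1]
}}

```text
time: 13.92
position: [0.5185, -0.2649, 0.0603]
tool_rot: [[0.173, 0.98, -0.098], [0.848, -0.199, -0.491], [-0.5, 0.002, -0.866]]
wrist_force: [-1.6, -0.5, 0.5]
width: 0.0214
finger_force: 59.0
```

```bash
python3 - <<'E'
from pl import *
R,p=cur();print(p,(p-np.array([.519,-.267,.0544]))@R); a=p+.10*N; plan(R,p,R,a,4); plan(R,a,down(0),np.array([.4766,-.028,.2]),7)
E
```

```text
[ 0.5185 -0.2649  0.0603] [-0.0012 -0.0009 -0.0061]
4 rows: cm [-0.   0.  -2.5] deg [0. 0. 0.] | total cm [ -0.     0.02 -10.  ] deg [0. 0. 0.]
7 rows: cm [ 2.27 -1.06 -1.5 ] deg [-0.42  4.28 -1.6 ] | total cm [ 12.38  -8.82 -13.31] deg [ -2.9  29.9 -11.2]
```

Request:
{"op": "play_rows", "data": {
  "deltas": [0,0,-1.5,0,0,0,1,0,0,-2.5,0,0,0,1,0,0,-3,0,0,0,1,0,0,-3,0,0,0,1,2.27,-1.06,-1.5,-0.42,4.28,-1.6,1]
}}

```text
time: 14.55
position: [0.5254, -0.1852, 0.1505]
tool_rot: [[0.151, 0.986, -0.075], [0.889, -0.169, -0.426], [-0.432, -0.002, -0.902]]
wrist_force: [-0.8, 0.6, -1.1]
width: 0.0213
finger_force: 59.0
```

Request:
{"op": "play_rows", "data": {
  "deltas": [2.27,-1.06,-1.5,-0.42,4.28,-1.6,1,2.27,-1.06,-1.5,-0.42,4.28,-1.6,1,2.27,-1.06,-1.5,-0.42,4.28,-1.6,1,2.27,-1.06,-1.5,-0.42,4.28,-1.6,1,2.27,-1.06,-1.5,-0.42,4.28,-1.6,1]
}}

```text
time: 15.18
position: [0.4858, -0.0507, 0.1881]
tool_rot: [[0.026, 1.0, -0.007], [0.997, -0.027, -0.071], [-0.072, -0.005, -0.997]]
wrist_force: [0.0, -0.4, 1.0]
width: 0.0214
finger_force: 59.0
```

Request:
{"op": "play_rows", "data": {
  "deltas": [2.27,-1.06,-1.5,-0.42,4.28,-1.6,1,0,0,0,0,0,0,1,1.2,0,0,0,0,0,1,1.2,0,1,0,0,0,1,1.2,0,1.2,0,0,0,1]
}}

```text
time: 15.8
position: [0.476, 0.0091, 0.1768]
tool_rot: [[-0.0, 1.0, -0.001], [1.0, 0.0, 0.0], [0.0, -0.001, -1.0]]
wrist_force: [-0.2, 0.3, -0.8]
width: 0.021
finger_force: 59.0
```

```bash
python3 - <<'E'
from pl import *
R,p=cur();print(p,R[:,2],observe()['dq'].round(3)); plan(R,p,down(0),np.array([.4766,.0078,.130]),5)
E
```

```text
[0.476  0.0091 0.1768] [-0.001   0.0002 -1.    ] [-0.145  0.143 -0.066  0.096  0.025 -0.223 -0.22 ]
5 rows: cm [-0.03  0.01  0.94] deg [-0.01 -0.    0.  ] | total cm [-0.13  0.06  4.68] deg [-0.1 -0.   0. ]
```

Request:
{"op": "play_rows", "data": {
  "deltas": [0,0,1.2,0,0,0,1,0,0,1.5,0,0,0,1,0,0,1.5,0,0,0,1,0,0,0.6,0,0,0,1,0,0,0,0,0,0,1]
}}

```text
time: 16.42
position: [0.4758, 0.0075, 0.1295]
tool_rot: [[0.001, 1.0, -0.001], [1.0, -0.001, 0.0], [0.0, -0.001, -1.0]]
wrist_force: [-0.4, -0.5, -0.8]
width: 0.0214
finger_force: 59.0
```

Request:
{"op": "play_rows", "data": {
  "deltas": [0,0,0,0,0,0,1,0,0,0.1,0,0,0,1,0,0,0,0,0,0,1,0,0,0,0,0,0,1,0,0,0,0,0,0,1]
}}

```text
time: 17.05
position: [0.4762, 0.0078, 0.1291]
tool_rot: [[0.001, 1.0, 0.0], [1.0, -0.001, 0.0], [0.0, 0.0, -1.0]]
wrist_force: [-0.5, 0.8, 0.1]
width: 0.0213
finger_force: 59.0
```

Lower the last 4 mm, slightly +x.

Request:
{"op": "play_rows", "data": {
  "deltas": [0,0.04,0.1,0,0,0,1,0,0,0.1,0,0,0,1,0,0,0.1,0,0,0,1,0,0,0.05,0,0,0,1,0,0,0,0,0,0,1]
}}

```text
time: 17.68
position: [0.4765, 0.0078, 0.1255]
tool_rot: [[0.001, 1.0, -0.0], [1.0, -0.001, 0.0], [0.0, -0.0, -1.0]]
wrist_force: [0.8, -0.8, 0.8]
width: 0.0213
finger_force: 59.0
```

Request:
{"op": "play_rows", "data": {
  "deltas": [0,0,0.05,0,0,0,1,0,0,0.05,0,0,0,1,0,0,0,0,0,0,1,0,0,0,0,0,0,1,0,0,0,0,0,0,1]
}}

```text
time: 18.3
position: [0.4766, 0.0078, 0.1246]
tool_rot: [[0.001, 1.0, -0.0], [1.0, -0.001, 0.0], [0.0, -0.0, -1.0]]
wrist_force: [0.3, -0.4, 0.2]
width: 0.021
finger_force: 59.0
```

```bash
python3 - <<'E'
from pl import *
s=observe();print(s['position'],s['wrist_force'],s['ft_torque'])
E
```

```text
[0.4766 0.0078 0.1246] [ 0.3223 -0.3755  0.1857] [-0.0318  0.0586 -0.0003]
```

Request:
{"op": "play_rows", "data": {
  "deltas": [0,0,0.05,0,0,0,1,0,0,0,0,0,0,1,0,0,0.05,0,0,0,1,0,0,0,0,0,0,1,0,0,0,0,0,0,1]
}}

```text
time: 18.92
position: [0.4766, 0.0078, 0.1236]
tool_rot: [[0.001, 1.0, -0.0], [1.0, -0.001, 0.0], [0.0, -0.0, -1.0]]
wrist_force: [-0.3, -0.3, 0.4]
width: 0.0213
finger_force: 59.1
```

```bash
python3 - <<'E'
from pl import *
s=observe();print(s['position'],s['wrist_force'],s['ft_torque'])
c=cam('wrist');im=read_camera('wrist');cv2.imwrite('pics/w8.png',im);cv2.imwrite('pics/w8c.png',cv2.resize(im[160:300,230:410],None,fx=4,fy=4,interpolation=cv2.INTER_CUBIC))
E
```

```text
[0.4766 0.0078 0.1236] [-0.3015 -0.2993  0.4189] [-0.005  -0.0011 -0.0033]
```

Request:
{"op": "play_rows", "data": {
  "deltas": [0,0,0.05,0,0,0,1,0,0,0,0,0,0,1,0,0,0.05,0,0,0,1,0,0,0,0,0,0,1,0,0,0,0,0,0,1]
}}

```text
time: 19.6
position: [0.4767, 0.0078, 0.1226]
tool_rot: [[0.001, 1.0, 0.0], [1.0, -0.001, 0.0], [0.0, 0.0, -1.0]]
wrist_force: [-0.4, 0.1, 3.0]
width: 0.0213
finger_force: 59.3
```

Contact at 3 N on the sprung seat, well below rim height, so the teat lies on the vent. Releasing and rising.

Request:
{"op": "play_rows", "data": {
  "deltas": [0,0,-0.1,0,0,0,0.9,0,0,0,0,0,0,0.3,0,0,0,0,0,0,0,0,0,-0.5,0,0,0,-0.1,0,0,-2,0,0,0,-0.1]
}}

```text
time: 20.23
position: [0.4755, 0.0077, 0.1481]
tool_rot: [[0.001, 1.0, -0.003], [1.0, -0.001, 0.0], [0.0, -0.003, -1.0]]
wrist_force: [1.0, -0.4, 0.9]
width: 0.047
finger_force: 0.0
```

Request:
{"op": "play_rows", "data": {
  "deltas": [0,0,-3,0,0,0,-0.1,0,0,-2.5,0,0,0,-0.1,-1.5,0,0,0,0,0,-0.1,-1.5,0,0,0,0,0,-0.1,0,0,0,0,0,0,-0.1]
}}

```text
time: 20.85
position: [0.4756, -0.0244, 0.2025]
tool_rot: [[0.004, 1.0, -0.002], [1.0, -0.004, -0.0], [-0.0, -0.002, -1.0]]
wrist_force: [0.0, 1.2, -0.8]
width: 0.047
finger_force: 0.0
```

```bash
python3 - <<'E'
from pl import *
R,p=cur();c=cam('wrist');print(p,observe()['joint_pos'].round(3))
im=read_camera('wrist');cv2.imwrite('pics/w9.png',im);cv2.imwrite('pics/w9c.png',cv2.resize(im[90:260,230:410],None,fx=4,fy=3.5,interpolation=cv2.INTER_CUBIC))
b,g,r=[im[:,:,i].astype(int) for i in range(3)]
m=((g-r>25)&(g-b>5)).astype(np.uint8);n,l,s,cc=cv2.connectedComponentsWithStats(m);i=1+np.argmax(s[1:,4]);print(s[i],cc[i])
for z,nm in [(.123,'flangetop'),(.153,'tip')]: print(nm,proj('wrist',[.4783,.009,z],c))
for r_ in tip_of('wrist','teat')[:2]: print(r_)
v=np.array([.5294,.1585,.13]);m=np.array([.4766,.05,.215])
plan(R,p,down(0),m,2);plan(down(0),m,down(0),v,5)
E
```

```text
[ 0.4756 -0.0244  0.2025] [ 0.012  0.197 -0.019  2.013  0.005  0.934 -0.014]
[303 142  35  41 695] [322.5424 163.6446]
flangetop [320.4573 158.5858]
tip [320.7109 168.6585]
{'location': [266.7, 282.7], 'score': 0.8}
{'location': [320.0, 159.7], 'score': 0.73}
2 rows: cm [ 3.72  0.04 -0.63] deg [-0.06  0.01 -0.12] | total cm [ 7.44  0.06 -1.25] deg [-0.1  0.  -0.2]
5 rows: cm [2.17 1.06 1.7 ] deg [0. 0. 0.] | total cm [10.85  5.28  8.5 ] deg [0. 0. 0.]
```

View pics/w9c.png

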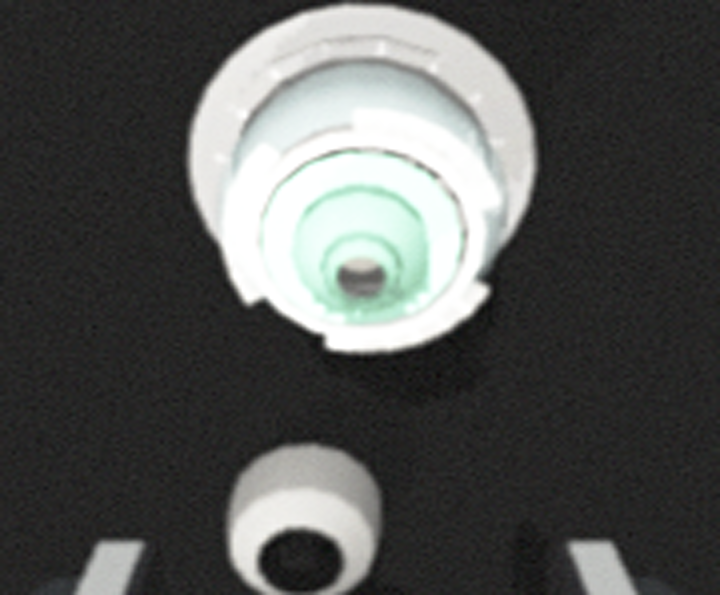

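Teat seated centred (tip at (320,169), predicted (321,169)), flange in the mouth. On to the white collar.

Request:
{"op": "play_rows", "data": {
  "deltas": [3.72,0.04,-0.63,0,0,0,-1,3.72,0.04,-0.63,0,0,0,-1,2.17,1.06,1.7,0,0,0,-1,2.17,1.06,1.7,0,0,0,-1,2.17,1.06,1.7,0,0,0,-1]
}}

```text
time: 21.58
position: [0.5091, 0.1186, 0.1641]
tool_rot: [[-0.0, 1.0, -0.001], [1.0, 0.0, 0.001], [0.001, -0.001, -1.0]]
wrist_force: [0.8, -0.0, 0.1]
width: 0.0854
finger_force: 0.0
```

Request:
{"op": "play_rows", "data": {
  "deltas": [2.17,1.06,1.7,0,0,0,-1,2.17,1.06,1.7,0,0,0,-1,0,0,0,0,0,0,-1,0,0,0,0,0,0,-1,0,0,0,0,0,0,-1]
}}

```text
time: 22.2
position: [0.5306, 0.1596, 0.1318]
tool_rot: [[0.002, 1.0, 0.001], [1.0, -0.002, 0.0], [0.0, 0.001, -1.0]]
wrist_force: [-0.3, -1.1, 0.1]
width: 0.0857
finger_force: 0.0
```

```bash
python3 - <<'E'
from pl import *
R,p=cur();c=cam('wrist');print(p,observe()['joint_pos'].round(3))
im=read_camera('wrist');cv2.imwrite('pics/w10.png',im)
for r in search_frame('wrist','collar')[:3]: print(np.round(r['rect'],1),r['score'])
for r in tip_of('wrist','collar')[:3]: print(r, atz('wrist',r['location'],0,c))
g=cv2.cvtColor(im,cv2.COLOR_BGR2GRAY);m=(g>150).astype(np.uint8)
print('exp',proj('wrist',[.5309,.1885,.018],c))
n,l,s,cc=cv2.connectedComponentsWithStats(m)
for i in range(1,n):
    if s[i,4]>800: print(s[i],cc[i])
# facets: hull of the blob top corners
u=proj('wrist',[.5309,.1885,.018],c).round().astype(int)
i=max((k for k in range(1,n) if s[k,4]>800),key=lambda k:-np.linalg.norm(cc[k]-u))
h=np.zeros_like(m);h[l==i]=1
inner,_=cv2.findContours(h,cv2.RETR_CCOMP,cv2.CHAIN_APPROX_NONE)
for k in inner:
    if len(k)>30: e=cv2.fitEllipse(k); print(len(k),e,atz('wrist',e[0],.018,c))
E
```

```text
[0.5306 0.1596 0.1318] [-0.25   0.422 -0.113  1.889  0.062  0.833 -0.397]
[313.3   0.   86.5  71.5] 0.75
[282.7 111.5  71.6  77.5] 0.56
{'location': [316.8, 149.3], 'score': 0.62} [0.5307 0.1902 0.    ]
exp [316.9768 155.3717]
[ 278  113   79   79 3886] [317.2741 152.0841]
[  44  195  171   91 3749] [106.7327 233.6268]
[ 495  204  100  115 8427] [550.3797 259.0956]
[ 222  293   79   79 1132] [248.1952 323.9894]
219 ((317.2603454589844, 152.3487091064453), (77.36981201171875, 77.4241714477539), 17.024824142456055) [0.5311 0.191  0.018 ]
98 ((317.1729736328125, 153.52749633789062), (34.907230377197266, 35.64213562011719), 89.46611022949219) [0.5311 0.19   0.018 ]
```

Request:
{"op": "play_rows", "data": {
  "deltas": [1.04,-0.13,1,0,0,0,-1,1,0,3,0,0,0,-1,1,0,3,0,0,0,-1,0,0,3,0,0,0,-1,0,0,0,0,0,0,-1]
}}

```text
time: 22.98
position: [0.5265, 0.191, 0.0286]
tool_rot: [[-0.0, 1.0, -0.006], [1.0, 0.0, -0.001], [-0.001, -0.006, -1.0]]
wrist_force: [0.9, 0.8, 0.2]
width: 0.0852
finger_force: 0.0
```

Request:
{"op": "play_rows", "data": {
  "deltas": [0,0,1,0,0,0,-1,0,0,1,0,0,0,-1,0,0,0.9,0,0,0,-1,0,0,0,0,0,0,-1,0,0,0,0,0,0,-1]
}}

```text
time: 23.6
position: [0.5294, 0.1912, 0.0024]
tool_rot: [[0.001, 1.0, 0.0], [1.0, -0.001, 0.001], [0.001, 0.0, -1.0]]
wrist_force: [-0.2, -0.2, 0.4]
width: 0.0855
finger_force: 0.0
```

Request:
{"op": "play_rows", "data": {
  "deltas": [-0.1,0,0.2,0,0,0,-1,0,0,0.2,0,0,0,-1,0,0,0,0,0,0,0.2,0,0,0,0,0,0,0.5,0,0,0,0,0,0,1]
}}

```text
time: 24.22
position: [0.5293, 0.1901, -0.001]
tool_rot: [[0.001, 1.0, -0.0], [1.0, -0.001, 0.0], [0.0, -0.0, -1.0]]
wrist_force: [-1.9, -0.6, 7.1]
width: 0.0601
finger_force: 64.3
```

Request:
{"op": "play_rows", "data": {
  "deltas": [0,0,0,0,0,0,1,0,0,0,0,0,0,1,0,0,0,0,0,0,1,0,0,0,0,0,0,1,0,0,0,0,0,0,1]
}}

```text
time: 24.85
position: [0.5292, 0.1901, -0.0011]
tool_rot: [[0.001, 1.0, -0.0], [1.0, -0.001, 0.0], [0.0, -0.0, -1.0]]
wrist_force: [-1.9, -0.8, 5.9]
width: 0.0604
finger_force: 64.3
```

```bash
python3 - <<'E'
from pl import *
R,p=cur();s=observe();print(p,R,s['wrist_force'],s['ft_torque'],s['width'])
c=cam('wrist');im=read_camera('wrist');cv2.imwrite('pics/w11.png',im)
g=cv2.cvtColor(im,cv2.COLOR_BGR2GRAY)
print('exp',proj('wrist',[.5311,.190,.018],c))
m=(g[200:320,270:370]>150).astype(np.uint8)
k,_=cv2.findContours(m,cv2.RETR_CCOMP,cv2.CHAIN_APPROX_NONE)
for q in k:
    if len(q)>40: e=cv2.fitEllipse(q);u=np.array(e[0])+[270,200]; print(len(q),u,e[1],atz('wrist',u,.018,c))
t=np.array([.4766,.0085,.19]); a=p+[0,0,.16]; plan(R,p,R,a,4);plan(R,a,down(-6.5),t,7)
E
```

```text
[ 0.5292  0.1901 -0.0011] [[ 0.0008  1.     -0.0001]
 [ 1.     -0.0008  0.0003]
 [ 0.0003 -0.0001 -1.    ]] [-1.8874 -0.7788  5.8676] [-0.1513  0.5586  0.0366] 0.0604055200930669
exp [319.9867 278.3336]
391 [319.125  264.2842] (112.17794799804688, 132.78428649902344) [0.5307 0.1971 0.018 ]
163 [317.9865 276.2656] (51.01470947265625, 64.03912353515625) [0.5302 0.1911 0.018 ]
4 rows: cm [ 0. -0. -4.] deg [0. 0. 0.] | total cm [  0.  -0. -16.] deg [0. 0. 0.]
7 rows: cm [-2.63 -0.62 -0.44] deg [-0.   -0.    0.92] | total cm [-18.16  -5.25  -3.11] deg [-0.  -0.   6.5]
```

Request:
{"op": "play_rows", "data": {
  "deltas": [0,0,-2,0,0,0,1,0,0,-4.5,0,0,0,1,0,0,-5,0,0,0,1,0,0,-4.5,0,0,0,1,-2.63,-0.62,-0.44,0,0,0.92,1]
}}

```text
time: 25.52
position: [0.526, 0.1668, 0.1679]
tool_rot: [[0.014, 1.0, 0.009], [1.0, -0.014, 0.005], [0.005, 0.009, -1.0]]
wrist_force: [-0.3, -0.9, -0.9]
width: 0.0601
finger_force: 65.1
```

Request:
{"op": "play_rows", "data": {
  "deltas": [-2.63,-0.62,-0.44,0,0,0.92,1,-2.63,-0.62,-0.44,0,0,0.92,1,-2.63,-0.62,-0.44,0,0,0.92,1,-2.63,-0.62,-0.44,0,0,0.92,1,-2.63,-0.62,-0.44,0,0,0.92,1]
}}

```text
time: 26.15
position: [0.4845, 0.0318, 0.1842]
tool_rot: [[0.099, 0.995, -0.001], [0.995, -0.099, 0.0], [0.0, -0.001, -1.0]]
wrist_force: [0.2, -0.2, -1.5]
width: 0.0602
finger_force: 65.0
```

Request:
{"op": "play_rows", "data": {
  "deltas": [-2.63,-0.62,-0.44,0,0,0.92,1,0,0,0,0,0,0,1,0,0,0,0,0,0,1,0,0,0,0,0,0,1,0,0,0,0,0,0,1]
}}

```text
time: 26.78
position: [0.4769, 0.0091, 0.1887]
tool_rot: [[0.112, 0.994, -0.0], [0.994, -0.112, 0.001], [0.001, -0.001, -1.0]]
wrist_force: [0.2, -0.7, -1.2]
width: 0.06
finger_force: 65.0
```

```bash
python3 - <<'E'
from pl import *
R,p=cur();s=observe();print(p,R,s['width'],s['joint_pos'].round(2))
plan(R,p,down(-6.5),np.array([.4766,.0085,.125]),5)
c=cam('wrist');im=read_camera('wrist');cv2.imwrite('pics/w12.png',im)
g=cv2.cvtColor(im,cv2.COLOR_BGR2GRAY);m=(g[200:320,270:370]>150).astype(np.uint8)
k,_=cv2.findContours(m,cv2.RETR_CCOMP,cv2.CHAIN_APPROX_NONE)
for q in k:
    if len(q)>40: e=cv2.fitEllipse(q);u=np.array(e[0])+[270,200]; print(len(q),u,e[1])
E
```

```text
[0.4769 0.0091 0.1887] [[ 0.1116  0.9938 -0.0005]
 [ 0.9938 -0.1116  0.0006]
 [ 0.0006 -0.0006 -1.    ]] 0.05996232183421987 [-0.04  0.22 -0.04  2.03  0.01  0.9  -0.2 ]
5 rows: cm [-0.01 -0.    1.27] deg [-0.01 -0.01  0.02] | total cm [-0.07 -0.02  6.37] deg [-0.  -0.   0.1]
71 [309.9187 274.8557] (15.7924222946167, 27.28589630126953)
449 [318.1518 264.2818] (110.21820831298828, 133.9752197265625)
180 [317.7481 278.1665] (55.75498580932617, 65.99624633789062)
```

Request:
{"op": "play_rows", "data": {
  "deltas": [-0.04,0,1,0,0,0,1,0,0,1.3,0,0,0,1,0,0,1.7,0,0,0,1,0,0,1.7,0,0,0,1,0,0,0.5,0,0,0,1]
}}

```text
time: 27.45
position: [0.4755, 0.0079, 0.1251]
tool_rot: [[0.113, 0.994, -0.003], [0.994, -0.113, 0.0], [-0.0, -0.003, -1.0]]
wrist_force: [0.3, 0.3, 0.1]
width: 0.0598
finger_force: 65.0
```

Request:
{"op": "play_rows", "data": {
  "deltas": [0,0,0,0,0,0,1,0,0,0.2,0,0,0,1,0,0,0.2,0,0,0,1,0,0,0.2,0,0,0,1,0,0,0,0,0,0,1]
}}

```text
time: 28.08
position: [0.4768, 0.008, 0.1209]
tool_rot: [[0.113, 0.994, -0.0], [0.994, -0.113, 0.0], [0.0, -0.0, -1.0]]
wrist_force: [0.6, -0.2, 0.3]
width: 0.06
finger_force: 65.0
```

Request:
{"op": "play_rows", "data": {
  "deltas": [0.06,0,0.1,0,0,0,1,0,0,0.1,0,0,0,1,0,0,0.1,0,0,0,1,0,0,0,0,0,0,1,0,0,0,0,0,0,1]
}}

```text
time: 28.7
position: [0.4769, 0.0086, 0.1179]
tool_rot: [[0.113, 0.994, -0.0], [0.994, -0.113, 0.0], [0.0, -0.0, -1.0]]
wrist_force: [-0.6, 0.3, -0.0]
width: 0.0605
finger_force: 65.0
```

Request:
{"op": "play_rows", "data": {
  "deltas": [0,0,0.05,0,0,0,1,0,0,0.05,0,0,0,1,0,0,0.05,0,0,0,1,0,0,0,0,0,0,1,0,0,0,0,0,0,1]
}}

```text
time: 29.32
position: [0.4769, 0.0086, 0.1164]
tool_rot: [[0.113, 0.994, -0.0], [0.994, -0.113, 0.0], [0.0, -0.0, -1.0]]
wrist_force: [0.5, 0.7, 1.4]
width: 0.0601
finger_force: 65.0
```

Request:
{"op": "play_rows", "data": {
  "deltas": [0,0,0.05,0,0,0,1,0,0,0,0,0,0,1,0,0,0.05,0,0,0,1,0,0,0,0,0,0,1,0,0,0,0,0,0,1]
}}

```text
time: 29.95
position: [0.4769, 0.0086, 0.1154]
tool_rot: [[0.113, 0.994, -0.0], [0.994, -0.113, 0.0], [0.0, -0.0, -1.0]]
wrist_force: [-0.1, 0.3, -0.5]
width: 0.0601
finger_force: 65.0
```

Request:
{"op": "play_rows", "data": {
  "deltas": [0,0,0.05,0,0,0,1,0,0,0,0,0,0,1,0,0,0,0,0,0,1,0,0,0,0,0,0,1,0,0,0,0,0,0,1]
}}

```text
time: 30.58
position: [0.4769, 0.0086, 0.115]
tool_rot: [[0.113, 0.994, -0.0], [0.994, -0.113, 0.0], [0.0, -0.0, -1.0]]
wrist_force: [0.1, -0.4, -0.0]
width: 0.0603
finger_force: 65.0
```

Request:
{"op": "play_rows", "data": {
  "deltas": [0,0,0.05,0,0,0,1,0,0,0.05,0,0,0,1,0,0,0.05,0,0,0,1,0,0,0,0,0,0,1,0,0,0,0,0,0,1]
}}

```text
time: 31.2
position: [0.477, 0.0086, 0.1135]
tool_rot: [[0.113, 0.994, -0.0], [0.994, -0.113, 0.0], [0.0, -0.0, -1.0]]
wrist_force: [-0.1, 0.3, -0.7]
width: 0.0603
finger_force: 65.0
```

Request:
{"op": "play_rows", "data": {
  "deltas": [0,0,0.05,0,0,0,1,0,0,0.05,0,0,0,1,0,0,0,0,0,0,1,0,0,0,0,0,0,1,0,0,0,0,0,0,1]
}}

```text
time: 31.82
position: [0.4769, 0.0086, 0.1125]
tool_rot: [[0.113, 0.994, -0.0], [0.994, -0.113, 0.0], [0.0, -0.0, -1.0]]
wrist_force: [-0.3, 0.6, -1.0]
width: 0.0602
finger_force: 65.0
```

Request:
{"op": "play_rows", "data": {
  "deltas": [0,0,0.05,0,0,0,1,0,0,0.05,0,0,0,1,0,0,0,0,0,0,1,0,0,0,0,0,0,1,0,0,0,0,0,0,1]
}}

```text
time: 32.45
position: [0.477, 0.0086, 0.1118]
tool_rot: [[0.113, 0.994, 0.0], [0.994, -0.113, 0.0], [0.0, 0.0, -1.0]]
wrist_force: [-2.4, -0.1, 6.1]
width: 0.0604
finger_force: 65.6
```

Request:
{"op": "play_rows", "data": {
  "deltas": [0,0,0.05,0,0,0,1,0,0,0.05,0,0,0,1,0,0,0,0,0,0,1,0,0,0,0,0,0,1,0,0,0,0,0,0,1]
}}

```text
time: 33.08
position: [0.4771, 0.0086, 0.1116]
tool_rot: [[0.113, 0.994, 0.0], [0.994, -0.113, 0.0], [0.0, 0.0, -1.0]]
wrist_force: [-3.9, -0.6, 13.4]
width: 0.0603
finger_force: 66.5
```

Contact at depth ≈6.8 mm means the lugs are ~35–40° short of the gaps clockwise: turning clockwise.

Request:
{"op": "play_rows", "data": {
  "deltas": [0,0,-0.02,0,0,9,1,0,0,0,0,0,9,1,0,0,0,0,0,9,1,0,0,0,0,0,9,1,0,0,0,0,0,0,1]
}}

```text
time: 33.7
position: [0.4768, 0.0087, 0.1105]
tool_rot: [[0.674, 0.738, -0.0], [0.738, -0.674, 0.0], [0.0, -0.0, -1.0]]
wrist_force: [0.3, -0.5, -0.8]
width: 0.0601
finger_force: 65.1
```

Request:
{"op": "play_rows", "data": {
  "deltas": [0,0,0.05,0,0,0,1,0,0,0.05,0,0,0,1,0,0,0.05,0,0,0,1,0,0,0,0,0,0,1,0,0,0,0,0,0,1]
}}

```text
time: 34.33
position: [0.4769, 0.0086, 0.1091]
tool_rot: [[0.675, 0.738, -0.0], [0.738, -0.675, 0.0], [0.0, -0.0, -1.0]]
wrist_force: [-0.6, 0.1, -0.7]
width: 0.06
finger_force: 65.1
```

```bash
python3 - <<'E'
from pl import *
s=observe();print(s['position'],s['wrist_force'],s['ft_torque'],s['joint_pos'].round(2))
E
```

```text
[0.4769 0.0086 0.1091] [-0.6301  0.1101 -0.6698] [-0.0093 -0.0382  0.0061] [-0.16  0.34  0.1   2.09 -0.05  0.71 -0.77]
```

In the gap (depth 9.8 mm, no force). Lowering onto the teat.

Request:
{"op": "play_rows", "data": {
  "deltas": [0,0,0.05,0,0,0,1,0,0,0.05,0,0,0,1,0,0,0.05,0,0,0,1,0,0,0,0,0,0,1,0,0,0,0,0,0,1]
}}

```text
time: 34.95
position: [0.4769, 0.0086, 0.1076]
tool_rot: [[0.675, 0.737, -0.0], [0.737, -0.675, 0.0], [0.0, -0.0, -1.0]]
wrist_force: [0.6, 0.0, -0.1]
width: 0.0604
finger_force: 65.1
```

Request:
{"op": "play_rows", "data": {
  "deltas": [0,0,0.05,0,0,0,1,0,0,0.05,0,0,0,1,0,0,0,0,0,0,1,0,0,0,0,0,0,1,0,0,0,0,0,0,1]
}}

```text
time: 35.58
position: [0.477, 0.0086, 0.1067]
tool_rot: [[0.675, 0.737, 0.0], [0.737, -0.675, 0.0], [0.0, -0.0, -1.0]]
wrist_force: [-0.4, -0.3, 2.4]
width: 0.0601
finger_force: 65.2
```

Request:
{"op": "play_rows", "data": {
  "deltas": [0,0,0.1,0,0,0,1,0,0,0.1,0,0,0,1,0,0,0.08,0,0,0,1,0,0,0,0,0,0,1,0,0,0,0,0,0,1]
}}

```text
time: 36.2
position: [0.4771, 0.0086, 0.1048]
tool_rot: [[0.675, 0.737, 0.0], [0.737, -0.675, 0.001], [0.001, -0.0, -1.0]]
wrist_force: [-5.1, -0.0, 13.8]
width: 0.0603
finger_force: 66.5
```

Request:
{"op": "play_rows", "data": {
  "deltas": [0,0,0,0,0,6,1,0,0,0,0,0,8,1,0,0,0,0,0,8,1,0,0,0,0,0,8,1,0,0,0,0,0,0,1]
}}

```text
time: 36.83
position: [0.4783, 0.0086, 0.1049]
tool_rot: [[0.954, 0.299, 0.003], [0.299, -0.954, 0.001], [0.003, 0.0, -1.0]]
wrist_force: [-1.2, 0.1, 9.5]
width: 0.0606
finger_force: 66.0
```

```bash
python3 - <<'E'
from pl import *
s=observe();R=s['tool_rot'];print(s['position'],s['wrist_force'],s['ft_torque'],s['joint_pos'].round(2),np.degrees(np.arctan2(R[1,1],R[0,1])))
E
```

```text
[0.4783 0.0086 0.1049] [-1.2317  0.099   9.4715] [-0.0265  0.2725 -0.0801] [-0.25  0.35  0.21  2.1  -0.11  0.7  -1.24] -72.58588119746034
```

Request:
{"op": "play_rows", "data": {
  "deltas": [0,0,0,0,0,8,1,0,0,0,0,0,8,1,0,0,0,0,0,8,1,0,0,0,0,0,6,1,0,0,0,0,0,0,1]
}}

```text
time: 37.45
position: [0.4782, 0.0086, 0.1049]
tool_rot: [[0.976, -0.218, 0.002], [-0.218, -0.976, 0.001], [0.002, -0.001, -1.0]]
wrist_force: [-1.2, 0.1, 10.2]
width: 0.06
finger_force: 66.1
```

```bash
python3 - <<'E'
from pl import *
s=observe();R=s['tool_rot'];print(s['position'],s['wrist_force'],s['ft_torque'],s['joint_pos'].round(2),np.degrees(np.arctan2(R[1,1],R[0,1])))
E
```

```text
[0.4782 0.0086 0.1049] [-1.1749  0.0844 10.2427] [-0.0713  0.32   -0.1444] [-0.35  0.36  0.33  2.1  -0.18  0.71 -1.7 ] -102.5664298807366
```

Request:
{"op": "play_rows", "data": {
  "deltas": [0,0,0,0,0,5,1,0,0,0,0,0,5,1,0,0,0,0,0,5,1,0,0,0,0,0,0,1,0,0,0,0,0,0,1]
}}

```text
time: 38.08
position: [0.4781, 0.0085, 0.1049]
tool_rot: [[0.887, -0.462, 0.002], [-0.462, -0.887, 0.001], [0.002, -0.002, -1.0]]
wrist_force: [-1.4, -1.1, 10.2]
width: 0.0598
finger_force: 66.2
```

```bash
python3 - <<'E'
from pl import *
s=observe();R=s['tool_rot'];print(s['position'],s['wrist_force'],s['ft_torque'],s['joint_pos'].round(2),np.degrees(np.arctan2(R[1,1],R[0,1])))
E
```

```text
[0.4781 0.0085 0.1049] [-1.4048 -1.132  10.1633] [-0.1066  0.3499 -0.0973] [-0.4   0.36  0.39  2.1  -0.21  0.71 -1.93] -117.5086357214701
```

Request:
{"op": "play_rows", "data": {
  "deltas": [0,0,0,0,0,4,1,0,0,0,0,0,4,1,0,0,0,0,0,4,1,0,0,0,0,0,0,1,0,0,0,0,0,0,1]
}}

```text
time: 38.7
position: [0.478, 0.0085, 0.1049]
tool_rot: [[0.771, -0.636, 0.002], [-0.636, -0.771, 0.001], [0.001, -0.002, -1.0]]
wrist_force: [-2.8, -0.5, 10.9]
width: 0.0602
finger_force: 66.2
```

```bash
python3 - <<'E'
from pl import *
s=observe();R=s['tool_rot'];print(s['position'],s['wrist_force'],s['ft_torque'],s['joint_pos'].round(2),np.degrees(np.arctan2(R[1,1],R[0,1])))
E
```

```text
[0.478  0.0085 0.1049] [-2.8108 -0.5022 10.8603] [-0.1254  0.4435 -0.1231] [-0.44  0.37  0.44  2.1  -0.24  0.71 -2.11] -129.51436984217938
```

Request:
{"op": "play_rows", "data": {
  "deltas": [0,0,0,0,0,4,1,0,0,0,0,0,4,1,0,0,0,0,0,4,1,0,0,0,0,0,0,1,0,0,0,0,0,0,1]
}}

```text
time: 39.33
position: [0.4775, 0.0091, 0.1048]
tool_rot: [[0.628, -0.779, 0.001], [-0.779, -0.628, 0.0], [0.0, -0.001, -1.0]]
wrist_force: [-2.4, 0.2, 14.3]
width: 0.0599
finger_force: 66.7
```

```bash
python3 - <<'E'
from pl import *
s=observe();R=s['tool_rot'];print(s['position'],s['wrist_force'],s['ft_torque'],s['joint_pos'].round(2),np.degrees(np.arctan2(R[1,1],R[0,1])))
E
```

```text
[0.4775 0.0091 0.1048] [-2.4291  0.2155 14.2927] [-0.0761  0.8233  1.769 ] [-0.48  0.38  0.48  2.1  -0.26  0.72 -2.29] -141.12491584933045
```

Torque jumped to 1.8 N·m at ~98° turned: the stop. One small nudge, then let go.

Request:
{"op": "play_rows", "data": {
  "deltas": [0,0,0,0,0,1.5,1,0,0,0,0,0,0,1,0,0,-0.08,0,0,-1.5,1,0,0,0,0,0,0,0,0,0,0,0,0,0,-1]
}}

```text
time: 39.95
position: [0.4767, 0.0087, 0.1043]
tool_rot: [[0.621, -0.784, -0.0], [-0.784, -0.621, 0.001], [-0.001, -0.0, -1.0]]
wrist_force: [-0.1, -0.3, 0.3]
width: 0.0762
finger_force: 0.0
```

Request:
{"op": "play_rows", "data": {
  "deltas": [0,0,0,0,0,0,-1,0,0,0,0,0,0,-1,0,0,-1,0,0,0,-1,0,0,-2,0,0,0,-1,0,0,-3,0,0,0,-1]
}}

```text
time: 40.58
position: [0.4764, 0.0083, 0.1653]
tool_rot: [[0.622, -0.783, -0.001], [-0.783, -0.622, -0.0], [-0.001, 0.001, -1.0]]
wrist_force: [-0.0, -0.2, -0.4]
width: 0.0852
finger_force: 0.0
```

Request:
{"op": "play_rows", "data": {
  "deltas": [0,0,-3,0,0,0,-1,0,0,-2,0,0,0,-1,0,0,0,0,0,0,-1,0,0,0,0,0,0,-1,0,0,0,0,0,0,-1]
}}

```text
time: 41.2
position: [0.4762, 0.0084, 0.2138]
tool_rot: [[0.623, -0.783, -0.002], [-0.783, -0.623, -0.0], [-0.001, 0.002, -1.0]]
wrist_force: [0.0, 0.4, -0.7]
width: 0.0855
finger_force: 0.0
```

```bash
python3 - <<'E'
from pl import *
s=observe();print(s['position'],s['wrist_force'],s['width'])
rays={}
for n in ['scene','top','wrist']:
    c=cam(n);im=read_camera(n);cv2.imwrite(f'pics/{n}_end.png',im)
    x0,y0=proj(n,[.477,.0088,.1245],c).round().astype(int)
    print(n,'exp collar top centre',x0,y0,'teat tip',proj(n,[.477,.0088,.151],c))
    for t in ['collar','teat','collar_lip']: print(t,[(np.round(r['location'],1).tolist(),round(r['score'],2)) for r in tip_of(n,t)[:4]])
    for z in (.1062,.109,.112): print(z,proj(n,[.477,.0088,z],c))
    b,g,r=[im[:,:,i].astype(int) for i in range(3)]
    m=((g-r>20)&(g-b>3)).astype(np.uint8);k,l,st,cc=cv2.connectedComponentsWithStats(m)
    if k>1: i=1+np.argmax(st[1:,4]);print('mint',st[i],cc[i])
    if n=='wrist':
        gg=(im.min(2)>150).astype(np.uint8);k,l,st,cc=cv2.connectedComponentsWithStats(gg);print([ (st[i].tolist(),cc[i].round(1).tolist()) for i in range(1,k) if st[i,4]>1500])
E
```

```text
[0.4762 0.0084 0.2138] [ 0.016   0.3503 -0.72  ] 0.08551706057060812
scene exp collar top centre 274 168 teat tip [273.9397 159.5306]
collar [([271.8, 170.8], 0.89), ([392.4, 197.5], 0.71)]
teat [([212.3, 251.6], 0.69), ([277.7, 169.6], 0.59), ([197.5, 203.0], 0.56)]
collar_lip [([393.3, 193.2], 0.71), ([276.3, 168.2], 0.64)]
0.1062 [274.8668 173.6517]
0.109 [274.8106 172.7959]
0.112 [274.7502 171.8751]
mint [269 160  12  12 108] [274.7963 166.1852]
top exp collar top centre 341 225 teat tip [341.4102 223.4394]
collar [([229.2, 199.4], 0.63)]
teat [([448.9, 199.4], 0.74), ([408.9, 200.5], 0.61), ([411.5, 255.9], 0.55)]
collar_lip [([231.4, 194.1], 0.7)]
0.1062 [340.3591 225.7324]
0.109 [340.4224 225.5944]
0.112 [340.4905 225.4457]
wrist exp collar top centre 319 201 teat tip [318.6248 213.6257]
collar [([320.7, 191.1], 0.92), ([136.0, 287.5], 0.69), ([79.0, 82.7], 0.28)]
teat [([318.0, 198.7], 0.78), ([477.2, 63.1], 0.58)]
collar_lip [([128.9, 293.6], 0.91), ([317.3, 198.4], 0.71)]
0.1062 [318.6596 193.491 ]
0.109 [318.6577 194.5577]
0.112 [318.6557 195.7248]
mint [300 182  36  36 941] [317.5271 199.1445]
[([9, 22, 96, 112, 6855], [51.4, 76.0]), ([277, 128, 83, 110, 5215], [315.7, 193.0]), ([308, 239, 71, 92, 1675], [347.0, 296.2]), ([552, 304, 88, 37, 2255], [601.2, 320.9])]
```

```bash
python3 -c "
from bench import *
print(job_done())"
```

```text
the job is handed in; nothing more can be done
None
```

The bottle is assembled and handed in at about 41 s: the vent and the teat lie in the mouth, and the collar is screwed clockwise about 98° to its stop. I took the stop from a torque jump to 1.8 N·m. The gripper is open and clear of everything, and I did not touch any of the bystanders.

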